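Twist the sample mill's lid to its half-way mark and hold it there

TASK

Take the red lid of the plant-sample mill by its handle, slide it out of the open end of its keeper, and lower it fully into the mill's mouth with its two lugs through the two slots (white marks). Twist it clockwise, as seen from above, against the spring to the yellow half-way marks, well short of the red marks where the lock clicks, and never let it click. Finish while still holding the lid steady at the yellow marks by its handle, since it springs back when let go; leave the jar, the scoop and the hand lens where they are.

Things in the scene. Friction and masses are not known exactly. Their poses are not given: they have to be found in the camera images.
- lid_grip (a point): Loose lid, 160 g, 70 mm high; point on its axis in the black handle bar, 58 mm over the lid's underside, 12 below the bar's top: grip here. Bar 52 long (lid's x) x 14 wide (y) x 42 high, standing on a red disc 86 mm across, 6 thick, its top 30 below this point. Under the disc a plug 54 across, 22 long. z up along the axis; a half turn makes no difference.
- lid_lugs (a point): Point on the lid's axis, 50 mm below lid_grip, at mid-height of its two brass lugs on the plug. They point along +x and -x of the lid, under the handle's ends and the white stripes on the disc; each is 9 mm wide, 8 high and reaches 36 mm from the axis. Their tops are 10 mm below the disc's underside.
- mill_mouth (a point): Mill: white housing 130 x 140 mm, fixed, with a black collar 112 mm across. Point: centre of the mouth, level with the collar's top, 110 mm over the bench; z up. Bore 59 mm across in an 8 mm thick rim, with two slots 15 mm wide along +x and -x (white marks), to 38 mm from the axis. Lid fully in: disc on the rim, lid_grip 36 mm above this point.
- yellow_mark (a point): One of two opposite yellow marks on the collar's top, 50 mm from the mouth's axis: half-way. They lie 45 deg clockwise (seen from above) from the white marks, red marks 80 deg. The lid's white stripes (its x axis) are to point at the yellow marks.
- pulse (a joint): Sprung follower hidden in the mill, pushed clockwise by the lid's lugs; rad, 0 = at rest. Lugs centred in the slots meet it after about 6 deg of turn, so it reads the lid's clockwise turn from the slots less about 0.1 rad: about 0.68 at the yellow marks. The spring pushes back with 0.03 N m at first, 0.08 N m at the yellow marks.
- catch (a joint): Lock catch hidden in the mill, rad, 0 = untouched. The lugs meet it as a firm resistance (0.12 N m more) at about 72 deg of turn; the lock has clicked beyond 0.12 rad (about 79 deg).
- keeper_floor (a point): Aluminium keeper, fixed, 100 (x) x 103 (y) mm, in which the lid stands at the start, on this point: centre of its floor, 4 mm over the bench. Walls at the sides and +x end, open at the -x end. Side lips overhang the lid's disc by 7 mm, tops 34.5 mm above this point, gap between them 72 mm: the lid leaves only by sliding some 75 to 100 mm along -x, then it can be lifted.
- jar: Bystander: small amber jar, 48 mm across, 65 mm high, origin under its centre.
- scoop: Bystander: sample scoop (a spoon), 150 mm long, lying along its x axis, origin at the middle of its underside.
- lens: Bystander: black hand lens lying flat, origin under the centre of its 56 mm ring, handle along its +x to 110 mm.

How it is judged:
On the way, in this order (a step that is already met when the one before it is completed fails the run):
1. the lid has been slid out of the open end of its keeper (x of lid_grip in the frame of keeper_floor below -0.06 m), for 0.1 s.
2. the lid is fully down in the mill's mouth, lugs in the slots, not yet twisted to the half-way mark (horizontal distance between lid_grip and mill_mouth below 0.006 m and z of lid_grip in the frame of mill_mouth between 0.03 and 0.0405 m and angle between lid_grip's own z axis and vertical below 0.12 rad and value of joint pulse below 0.35 rad), for 0.1 s.
At the end, for the whole second after the job is handed in: The lid is fully down in the mouth (within 6 mm of its axis, disc within about 4 mm of the rim, upright within 7 deg), its lugs push the follower to 0.48 to 0.89 rad (lid within about 12 deg of the yellow marks), steady, the catch is untouched, and the fingers still hold the lid (horizontal distance between lid_grip and mill_mouth below 0.006 m and z of lid_grip in the frame of mill_mouth between 0.03 and 0.0405 m and angle between lid_grip's own z axis and vertical below 0.12 rad and value of joint pulse between 0.48 and 0.89 rad and value of joint catch below 0.05 rad and velocity of joint pulse between -0.15 and 0.15 rad/s and contact force between the fingers and lid above 1.5 N and contact force between lid and pulse above 0.3 N); the arm keeps its last pose, push and grip.
It fails at once if the lock clicks (value of joint catch above 0.12 rad).
It fails at once if the jar is disturbed (moved over 30 mm) (distance of jar from where it was at the start of the episode above 0.03 m).
It fails at once if the scoop is disturbed (moved over 30 mm) (distance of scoop from where it was at the start of the episode above 0.03 m).
It fails at once if the hand lens is disturbed (moved over 30 mm) (distance of lens from where it was at the start of the episode above 0.03 m).
It also fails if it takes over 53 s, if anything falls off the work surface, if the arm or the gripper's body presses on something with over 40 N, if the wrist force passes 120 N, or if a joint passes its speed limit or range.

ROBOT

A 7-joint arm with a two-finger parallel gripper is mounted at the origin on the work surface. World frame = base frame: x ahead of the robot, y to its left, z up, the work surface at z = 0. Lengths are in m, angles in rad, forces in N, time in s.
With the tool pointing down it reaches from about 0.425 to 0.925 m from the base axis. Payload 6.8 kg.
Tool frame: the origin (TCP) lies midway between the tips of the shut fingers; the grasp point (between the pads) lies 19 mm behind it; z points along the fingers, y is the line along which they close (so a half turn about z gives the same grasp; the last joint's range is limited). The gripper opens to 85 mm and grips with 20 to 120 N. Pads are 22 mm wide; open, the fingers measure 114 mm over their backs; the gripper's body (76 mm by 85 mm) begins 54 mm behind the grasp point. The pads swing forward as they close: fully open they stand 13 mm farther back than shut.
Start: joints at [-1.3, 0.477, 0.022, 1.555, -0.011, 1.109, -0.083], TCP at [0.25, 0.627, 0.231] pointing down, gripper open.
Joint ranges: [-2.96, 2.96], [-0.34, 2.1], [-1.41, 1.46], [0.24, 2.44], [-1.37, 4.51], [0.17, 1.92], [-2.96, 2.96]. Speed limits (rad/s): [2.39, 2.39, 3.14, 3.14, 3.14, 3.14, 3.14].

INTERFACE

Orientations are given as [roll, pitch, yaw] about the fixed x, y, z axes, in that order (R = Rz(yaw) Ry(pitch) Rx(roll)).
In Python, from workcell import * gives the robot as it stands. The module is installed in compiled form; this text tells all that it offers.
- The arm moves only by the tool arm_command, never from a script. Its argument "motion" is one flat list of numbers, 7 for each row, row after row: the turn, a rotation vector about the tool's x, y, z in degrees, then the shift along the tool's x, y, z in cm, then the closure, from -1 (fully open) to 1 (shut), so that 0 is half open. In form: [ax, ay, az, dx, dy, dz, grip, ax, ay, az, dx, dy, dz, grip, ...]. A call has 1 to 12 rows; each row is the pose to reach, as a shift and turn from the pose commanded when the call began, along the tool's axes at that moment; what a row does not reach only later rows make up. A row lasts 1/10 s, in which the tool goes at most 50 mm and 8.59 degrees, less where a joint would pass 70% of its speed; a pose out of reach is approached as far as the arm can. A call with a gripper value outside its range is refused whole. The fingers move at their own pace and stop on an object; "newtons" is the grip in N (left out, the last holds). Time passes only in rows, so rows that repeat a pose let the fingers close. It gives the time, the measured TCP pose, the force, the opening and the grip force at its end, in the units of the state.
- sense(): the state, without advancing time (a new reading comes with each control period).
- snapshot(name): name is "side" or "top"; returns a dict with "image" (420x560x3 uint8, red, green, blue), "z_map" (420x560 float32, m along the optical axis (not along the pixel's ray), 0 where there is no reading), "K" (3x3 intrinsics, pixels), "rvec" (rotation vector, rad) and "tvec" (3), from world to camera coordinates, as OpenCV has them. Camera axes: x right, y down, z forward; pixel columns grow to the right and rows downward; lengths in m; the calibration is good to about 2 mm. A picture is of the moment at which its call begins.
- hand_in(): hands the job in; it is judged then, once.
The state is a dict: "time_s": time; "joint_positions": joint angles; "joint_vel": joint speeds; "tau": joint torques, N m; "eef_pos": TCP position; "eef_rot": TCP orientation; "contact_force": force on the tool from outside, world axes, zero at the start; "ft_torque": the same for the moment, N m; "opening": finger opening in m; "grip_force": force on a finger pad.
Only numpy, scipy, OpenCV 4.12 (cv2) and the standard library are available. Lean on these libraries where they do the work, as an engineer would, in place of code of your own. Each camera call takes 0.05 s, during which the arm holds its last target. There are 200 camera calls.

## Working session

There is one attempt and no reset: what is moved stays moved. The work goes in short steps, Python scripts to look and compute and a tool call to move; the robot and the scene stay as the last step left them, time stands still between calls to the robot, and variables do not carry over. Pictures are saved under pics/ and viewed, at most 10 in all, crops included, and the job is handed in when it is done.

Besides the shell and the picture viewer there is one more tool, called after ">>>" as name(argument=value, ...) on one line, values as JSON. arm_command: Moves the arm, as the interface text tells. Its arguments: {"type":"object","properties":{"motion":{"type":"array","items":{"type":"number"}},"newtons":{"type":"number"}},"required":["motion"]}

```bash
mkdir -p pics
cat > h.py <<'E'
from workcell import *
import numpy as np, cv2
from scipy.spatial.transform import Rotation as Ro
def cloud(s):
    z=s["z_map"];K=s["K"];v,u=np.mgrid[:z.shape[0],:z.shape[1]]
    c=np.stack([(u-K[0,2])/K[0,0]*z,(v-K[1,2])/K[1,1]*z,z],-1)
    R=Ro.from_rotvec(np.ravel(s["rvec"])).as_matrix()
    w=(c-np.ravel(s["tvec"]))@R; w[z==0]=np.nan
    return w
E
python3 - <<'E'
from h import *
print(sense())
for n in("top","side"):
    s=snapshot(n);cv2.imwrite(f"pics/{n}0.png",s["image"][:,:,::-1]);np.savez(f"{n}0.npz",**s)
    print(n,s["K"].tolist(),s["rvec"],s["tvec"])
E
```

```text
{'time_s': 0.0, 'joint_positions': array([-1.30009254,  0.47781366,  0.02231447,  1.55644749, -0.01150503,
        1.10930982, -0.08310025]), 'joint_vel': array([-3.25342570e-04,  6.82216766e-04,  6.59113864e-05,  9.35848079e-04,
        3.21695084e-05, -6.69242874e-04, -2.04854854e-04]), 'tau': array([ 2.11194138e-04, -5.96451473e+01,  1.60790406e+00, -2.81193870e+01,
        1.24328246e-02,  9.45068139e-03,  1.60399668e-05]), 'eef_pos': array([0.24939914, 0.62659499, 0.23031782]), 'eef_rot': array([-3.13974607e+00,  1.22123130e-04,  2.76283058e+00]), 'contact_force': array([-0.57724942,  0.01008276,  0.71318633]), 'ft_torque': array([ 0.01649093, -0.06717462, -0.03556393]), 'grip_force': 0.0, 'opening': 0.08532459723009803}
top [[433.35558903402256, 0.0, 277.1204305369767], [0.0, 433.35558903402256, 209.15209846161588], [0.0, 0.0, 1.0]] [ 1.93356466 -2.28099087  0.25490395] [0.06981585 0.60400387 0.68268303]
side [[445.0453471174949, 0.0, 283.311153769029], [0.0, 445.0453471174949, 201.30672552283755], [0.0, 0.0, 1.0]] [ 0.9023492  -2.30575267  1.25183486] [0.4240387  0.30333856 0.62262999]
```

View pics/top0.png

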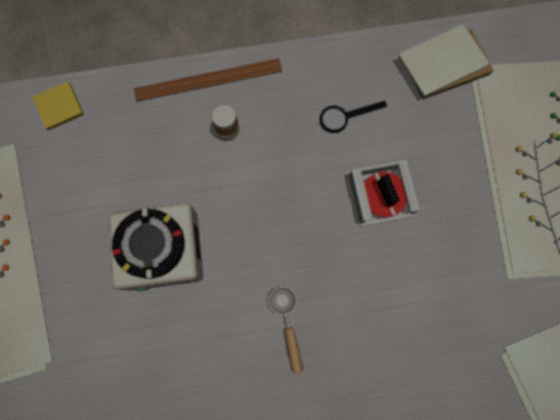

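View pics/side0.png

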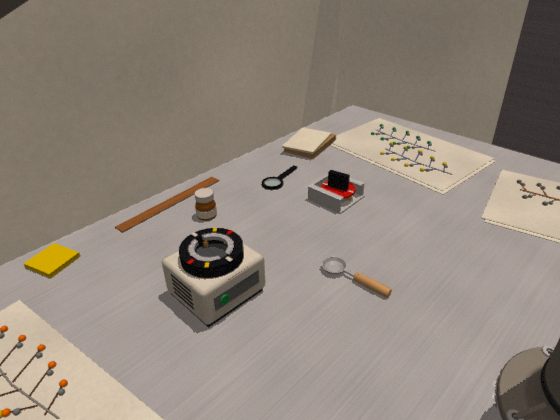

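Run:
```python
from h import *
S={n:dict(np.load(f"{n}0.npz")) for n in("top","side")}
def crop(n,u0,v0,u1,v1,k):return cv2.resize(S[n]["image"][v0:v1,u0:u1,::-1],None,fx=k,fy=k,interpolation=cv2.INTER_CUBIC)
a=crop("top",335,145,435,245,4);b=crop("top",100,195,200,295,4)
cv2.imwrite("pics/c.png",cv2.convertScaleAbs(np.hstack([a,b]),alpha=1.5))
w=cloud(S["top"])
for p in[(148,245),(145,213),(149,273),(385,192),(357,190),(411,190),(383,166),(387,218),(333,119),(225,118),(281,300),(295,360)]:
    print(p,np.round(w[p[1],p[0]],4))
P=w[145:245,335:435].reshape(-1,3);
for lo,hi in((.025,.045),(.055,.09)):
    m=(P[:,2]>lo)&(P[:,2]<hi);Q=P[m];print(lo,m.sum(),Q.mean(0),cv2.minAreaRect(Q[:,:2].astype(np.float32)))
P=w[195:295,100:205].reshape(-1,3);m=(P[:,2]>.104)&(P[:,2]<.12);Q=P[m].astype(np.float32);print(cv2.minEnclosingCircle(Q[:,:2].copy()),np.median(Q[:,2]))
```

```text
(148, 245) [0.578  0.1911 0.0861]
(145, 213) [0.6261 0.1838 0.1116]
(149, 273) [0.5291 0.1875 0.11  ]
(385, 192) [ 0.6085 -0.2233  0.0588]
(357, 190) [ 0.6258 -0.1808  0.035 ]
(411, 190) [ 0.6091 -0.2771  0.0376]
(383, 166) [ 0.6614 -0.236   0.0403]
(387, 218) [ 0.5708 -0.2325  0.0038]
(333, 119) [ 0.7819 -0.1706  0.006 ]
(225, 118) [0.7902 0.0355 0.0662]
(281, 300) [ 0.4553 -0.012   0.0015]
(295, 360) [ 0.3521 -0.0187  0.0181]
0.025 2329 [ 0.6154407  -0.22859752  0.03451899] ((0.617033064365387, -0.23121193051338196), (0.09760204702615738, 0.10414864867925644), 1.3830559253692627)
0.055 322 [ 0.6095988  -0.22839151  0.07031708] ((0.6107164025306702, -0.23024830222129822), (0.051840584725141525, 0.014889799058437347), 10.464254379272461)
((0.5778663158416748, 0.18626555800437927), 0.056731436401605606) 0.109423645
```

View pics/c.png

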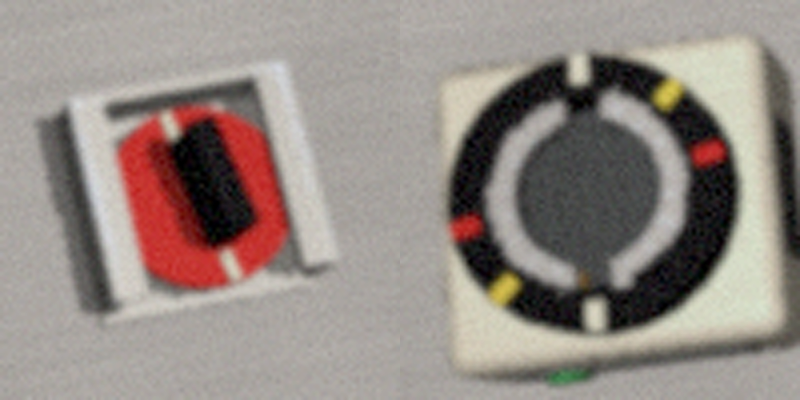

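```bash
cat >> h.py <<'E'
def onplane(s,u,v,h):
    R=Ro.from_rotvec(np.ravel(s["rvec"])).as_matrix();t=np.ravel(s["tvec"])
    d=R.T@np.linalg.inv(s["K"])@[u,v,1];c=-R.T@t
    return c+d*(h-c[2])/d[2]
E
python3 - <<'E'
from h import *
s=dict(np.load("top0.npz"));w=cloud(s);im=s["image"].astype(int)
def ang(a,b):d=np.subtract(b,a);return np.degrees(np.arctan2(d[1],d[0]))
def full(x,y,o):return o[0]+(x+.5)/4-.5,o[1]+(y+.5)/4-.5
o1=(335,145);o2=(75+25,195)
M=lambda x,y:onplane(s,*full(x-400,y,o2),.110)[:2]
wt,wb,yt,yb,rt,rb=[M(*p) for p in((579,70),(596,313),(667,95),(505,290),(709,153),(467,228))]
for a,b in((wb,wt),(yb,yt),(rb,rt)):print("mid",(a+b)/2,"ang",ang(a,b),np.linalg.norm(a-b))
L=lambda x,y:onplane(s,*full(x,y,o1),.034)[:2]
a,b=L(232,262),L(169,124);print("stripe",(a+b)/2,ang(a,b),np.linalg.norm(a-b))
P=w[145:245,335:435].reshape(-1,3);I=im[145:245,335:435].reshape(-1,3)
Q=P[(P[:,2]>.066)&(P[:,2]<.085)];
print("bar",len(Q),cv2.minAreaRect(Q[:,:2].astype(np.float32)),np.median(Q[:,2]))
v=np.linalg.svd(Q[:,:2]-Q[:,:2].mean(0))[2][0];print("pca",np.degrees(np.arctan2(v[1],v[0])),Q.mean(0))
m=(abs(P[:,2]-.0385)<.004)&(I.min(1)>110);Q=P[m].astype(np.float32)
r=cv2.minAreaRect(Q[:,:2]);print("keeper",m.sum(),r,cv2.boxPoints(r).tolist())
# lid disc
m=(I[:,0]>2.2*I[:,1])&(I[:,0]>90);print("disc",P[m].mean(0))
for n,z0 in(("jar",(225,120)),):pass
E
```

```text
mid [0.57874998 0.18657054] ang -1.7371721707077543 0.09873406618829081
mid [0.57810873 0.186777  ] ang -46.5977991783915 0.09851465625463594
mid [0.57839324 0.186114  ] ang -81.72646865505824 0.09936959182504251
stripe [ 0.61274131 -0.2298599 ] 11.752995091938583 0.06972006883674194
bar 257 ((0.6106927394866943, -0.23024824261665344), (0.05177072808146477, 0.014710416086018085), 11.164705276489258) 0.07313345947067003
pca -169.1264580047296 [ 0.61039367 -0.22926117  0.07280593]Traceback (most recent call last):
  File "<stdin>", line 16, in <module>
cv2.error: OpenCV(4.12.0) /io/opencv/modules/imgproc/src/convhull.cpp:143: error: (-215:Assertion failed) total >= 0 && (depth == CV_32F || depth == CV_32S) in function 'convexHull'
```

Run:
```python
from h import *
s=dict(np.load("top0.npz"));w=cloud(s);im=s["image"].astype(int)
def f(x,y):return onplane(s,335+(x+.5)/4-.5,145+(y+.5)/4-.5,.0385)[:2]
for n,a,b in(("Li",(143,300),(107,112)),("Lo",(105,318),(70,100)),("Ri",(303,262),(255,80)),("Ro",(337,262),(287,62)),("end",(287,62),(70,100))):
    a,b=f(*a),f(*b);d=b-a;print(n,a,b,np.degrees(np.arctan2(d[1],d[0])))
P=w[145:245,335:435].reshape(-1,3);I=im[145:245,335:435].reshape(-1,3)
red=(I[:,0]>1.8*I[:,1])
m=(P[:,2]>.0355)&(P[:,2]<.046)&~red&(I.sum(1)>200);Q=np.ascontiguousarray(P[m][:,:2],np.float32);r=cv2.minAreaRect(Q);print(m.sum(),r)
# split lips, fit lines
for sgn in(1,-1):
    q=Q[(Q[:,0]<.645)&(sgn*(Q[:,1]+.231)>.02)];l=cv2.fitLine(q,cv2.DIST_HUBER,0,.01,.01).ravel();print(len(q),np.degrees(np.arctan(l[1]/l[0])),l[2:])
print("disc",P[red].mean(0), np.percentile(I.sum(1),[5,50,95]))
# objects tall things near path, tcp
```

```text
Li [ 0.56734433 -0.19245416] [ 0.6559318  -0.19465185] -1.4211098900420072
Lo [ 0.5621105  -0.17400975] [ 0.6643348  -0.17908545] -2.842550164497266
Ri [ 0.57261295 -0.26705802] [ 0.65987194 -0.26501781] 1.339397128032099
Ro [ 0.57011402 -0.28213761] [ 0.66596336 -0.28154014] 0.357144706326529
end [ 0.66596336 -0.28154014] [ 0.6643348  -0.17908545] 90.91066494364149
1009 ((0.6173361539840698, -0.23117247223854065), (0.09705197811126709, 0.10417348146438599), 1.2968504428863525)
362 1.2668729 [ 0.60612535 -0.18731721]
359 2.2393622 [ 0.6081353 -0.2746349]
disc [nan nan nan] [114.95 329.   391.  ]
```

```bash
cat >> h.py <<'E'
def rel(p,yaw,st=None):
    st=st or sense();R=Ro.from_euler("xyz",st["eef_rot"]);T=Ro.from_euler("xyz",[np.pi,0,np.radians(yaw)])
    print("rotvec",np.round((R.inv()*T).as_rotvec(degrees=True),2),"cm",np.round(R.inv().apply(np.subtract(p,st["eef_pos"]))*100,2))
def show():
    s=sense();print(round(s["time_s"],2),np.round(s["eef_pos"],4),np.round(np.degrees(s["eef_rot"]),2),"F",np.round(s["contact_force"],1),"T",np.round(s["ft_torque"],2),"op",round(s["opening"],4),"g",round(s["grip_force"],1),"q",np.round(s["joint_positions"],2))
E
python3 -c "
from h import *
rel([.42,.2,.2],175)
rel([.611,-.23,.13],191.3)
rel([.611,-.23,.044],191.3)"
```

```text
rotvec [-9.00e-02 -1.00e-02 -1.67e+01] cm [-31.62 -33.33   3.1 ]
rotvec [-9.0e-02 -2.0e-02 -3.3e+01] cm [-65.27 -66.2   10.16]
rotvec [-9.0e-02 -2.0e-02 -3.3e+01] cm [-65.27 -66.19  18.76]
```

>>> arm_command(motion=[0, 0, -17, -31.6, -33.3, 3, -1, 0, 0, -17, -31.6, -33.3, 3, -1, 0, 0, -17, -31.6, -33.3, 3, -1, 0, 0, -17, -31.6, -33.3, 3, -1, 0, 0, -17, -31.6, -33.3, 3, -1, 0, 0, -17, -31.6, -33.3, 3, -1, 0, 0, -17, -31.6, -33.3, 3, -1, 0, 0, -17, -31.6, -33.3, 3, -1, 0, 0, -17, -31.6, -33.3, 3, -1, 0, 0, -33, -65.3, -66.2, 10, -1, 0, 0, -33, -65.3, -66.2, 10, -1, 0, 0, -33, -65.3, -66.2, 10, -1], newtons=60)

```text
time_s: 1.3
eef_pos: [0.4707, 0.0891, 0.1824]
eef_rot: [3.141, 0.0, -2.939]
contact_force: [1.1, 0.5, 0.8]
opening: 0.0853
grip_force: 0.0
```

```bash
python3 -c "
from h import *
show()
rel([.611,-.23,.13],191.3)"
```

```text
1.3 [0.4707 0.0891 0.1824] [ 1.7996e+02  2.0000e-02 -1.6838e+02] F [1.1 0.5 0.8] T [ 0.06 -0.05 -0.02] op 0.0853 g 0.0 q [-0.48  0.21  0.19  2.07 -0.05  0.86  1.51]
rotvec [0.04 0.02 0.32] cm [ -7.32 -34.09   5.23]
```

>>> arm_command(motion=[0, 0, 0, -7.3, -34.1, 5.2, -1, 0, 0, 0, -7.3, -34.1, 5.2, -1, 0, 0, 0, -7.3, -34.1, 5.2, -1, 0, 0, 0, -7.3, -34.1, 5.2, -1, 0, 0, 0, -7.3, -34.1, 5.2, -1, 0, 0, 0, -7.3, -34.1, 5.2, -1, 0, 0, 0, -7.3, -34.1, 5.2, -1, 0, 0, 0, -7.3, -34.1, 5.2, -1, 0, 0, 0, -7.3, -34.1, 5.2, -1, 0, 0, 0, -7.3, -34.1, 5.2, -1])

```text
time_s: 2.3
eef_pos: [0.6085, -0.2288, 0.1301]
eef_rot: [3.14, -0.001, -2.943]
contact_force: [0.2, 1.1, 0.4]
opening: 0.0856
grip_force: 0.0
```

```bash
python3 -c "
from h import *
show()
rel([.6115,-.23,.045],191.3)"
```

```text
2.3 [ 0.6085 -0.2288  0.1301] [ 1.7992e+02 -4.0000e-02 -1.6864e+02] F [0.2 1.1 0.4] T [-0.   -0.02  0.05] op 0.0856 g 0.0 q [ 0.06  0.55  0.28  1.72 -0.19  0.9   2.19]
rotvec [ 0.08 -0.04  0.06] cm [-0.27 -0.19  8.51]
```

>>> arm_command(motion=[0, 0, 0, -0.2, -0.1, 4, -1, 0, 0, 0, -0.2, -0.1, 7, -1, 0, 0, 0, -0.2, -0.1, 8.3, -1, 0, 0, 0, -0.2, -0.1, 8.3, -1, 0, 0, 0, -0.2, -0.1, 8.3, -1])

```text
time_s: 2.8
eef_pos: [0.6117, -0.2304, 0.0487]
eef_rot: [-3.141, 0.001, -2.944]
contact_force: [-0.3, -1.4, 0.9]
opening: 0.0851
grip_force: 0.0
```

```bash
python3 -c "
from h import *
show()
rel([.6115,-.23,.045],191.3)
s=snapshot('side');cv2.imwrite('pics/s1.png',cv2.convertScaleAbs(cv2.resize(s['image'][100:240,240:440,::-1],None,fx=4,fy=4,interpolation=2),alpha=1.4))"
```

```text
2.8 [ 0.6117 -0.2304  0.0487] [-1.7998e+02  7.0000e-02 -1.6865e+02] F [-0.3 -1.4  0.9] T [0.01 0.02 0.01] op 0.0851 g 0.0 q [ 0.09  0.66  0.25  1.75 -0.22  0.75  2.22]
rotvec [-0.02  0.07  0.05] cm [0.02 0.04 0.37]
```

View pics/s1.png

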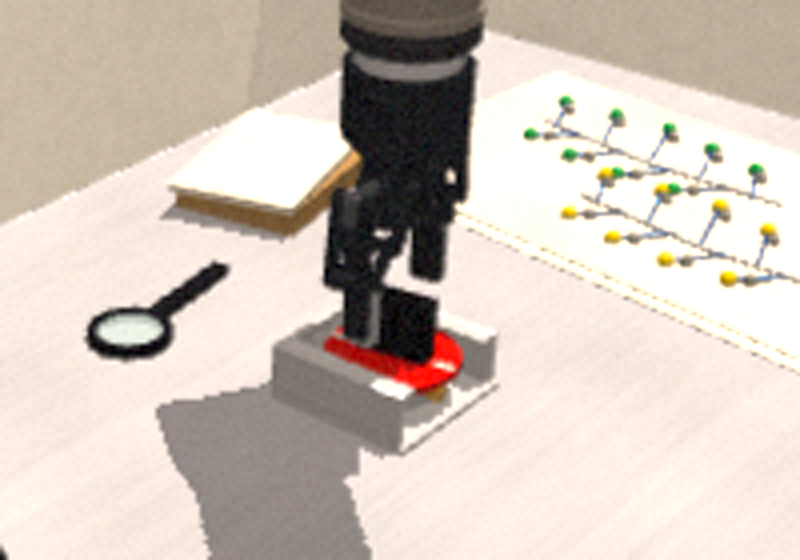

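The fingers straddle the handle bar (bar at crop (405,325), near finger at (360,310)). The keeper's open end faces the robot. Next I lower 4 mm and close.

>>> arm_command(motion=[0, 0, 0, 0, 0, 0.4, -1, 0, 0, 0, 0, 0, 0.4, 0, 0, 0, 0, 0, 0, 0.4, 0.5, 0, 0, 0, 0, 0, 0.4, 1, 0, 0, 0, 0, 0, 0.4, 1, 0, 0, 0, 0, 0, 0.4, 1, 0, 0, 0, 0, 0, 0.4, 1, 0, 0, 0, 0, 0, 0.4, 1, 0, 0, 0, 0, 0, 0.4, 1, 0, 0, 0, 0, 0, 0.4, 1], newtons=60)

```text
time_s: 3.85
eef_pos: [0.6112, -0.2309, 0.0437]
eef_rot: [-3.141, 0.0, -2.944]
contact_force: [0.3, -0.2, 1.7]
opening: 0.0131
grip_force: 59.1
```

```bash
python3 -c "
from h import *
show()
rel([.5125,-.231,.045],191.3)"
```

```text
3.85 [ 0.6112 -0.2309  0.0437] [-1.7999e+02  2.0000e-02 -1.6870e+02] F [ 0.3 -0.2  1.7] T [-0.1  -0.03 -0.  ] op 0.0131 g 59.1 q [ 0.09  0.67  0.25  1.76 -0.23  0.75  2.22]
rotvec [-0.01  0.02 -0.  ] cm [ 9.68  1.92 -0.13]
```

>>> arm_command(motion=[0, 0, 0, 0.5, 0.09, -0.05, 1, 0, 0, 0, 1.2, 0.22, -0.05, 1, 0, 0, 0, 2.2, 0.4, -0.05, 1, 0, 0, 0, 3.2, 0.59, -0.05, 1, 0, 0, 0, 4, 0.74, -0.05, 1])

```text
time_s: 4.35
eef_pos: [0.5686, -0.2315, 0.0439]
eef_rot: [3.141, -0.001, -2.945]
contact_force: [0.2, 0.1, -1.1]
opening: 0.0133
grip_force: 58.6
```

```bash
python3 -c "
from h import *
show()
rel([.505,-.2327,.0442],191.3)"
```

```text
4.35 [ 0.5686 -0.2315  0.0439] [ 1.7997e+02 -6.0000e-02 -1.6874e+02] F [ 0.2  0.1 -1.1] T [ 0.06  0.02 -0.05] op 0.0133 g 58.6 q [ 0.1   0.62  0.25  1.85 -0.22  0.7   2.24]
rotvec [ 0.03 -0.06 -0.04] cm [ 6.26  1.13 -0.03]
```

>>> arm_command(motion=[0, 0, 0, 1, 0.18, 0, 1, 0, 0, 0, 2.2, 0.4, 0, 1, 0, 0, 0, 3.4, 0.61, 0, 1, 0, 0, 0, 4.6, 0.83, 0, 1, 0, 0, 0, 5.8, 1.04, 0, 1, 0, 0, 0, 6.9, 1.25, 0, 1, 0, 0, 0, 7.2, 1.3, 0, 1, 0, 0, 0, 7.2, 1.3, 0, 1, 0, 0, 0, 7.2, 1.3, -2, 1, 0, 0, 0, 7.2, 1.3, -5, 1, 0, 0, 0, 7.2, 1.3, -8, 1, 0, 0, 0, 7.2, 1.3, -10, 1])

```text
time_s: 5.55
eef_pos: [0.4987, -0.233, 0.1462]
eef_rot: [-3.14, 0.003, -2.944]
contact_force: [0.1, -0.2, -1.2]
opening: 0.0137
grip_force: 58.6
```

```bash
python3 -c "
from h import *
show()
s=snapshot('side');cv2.imwrite('pics/s2.png',cv2.convertScaleAbs(cv2.resize(s['image'][60:260,220:480,::-1],None,fx=3,fy=3,interpolation=2),alpha=1.4))
rel([.5784,.1865,.185],178.3)"
```

```text
5.55 [ 0.4987 -0.233   0.1462] [-1.7992e+02  1.5000e-01 -1.6868e+02] F [ 0.1 -0.2 -1.2] T [-0.07 -0.01 -0.  ] op 0.0137 g 58.6 q [ 0.08  0.38  0.3   1.96 -0.15  0.82  2.23]
rotvec [-0.14  0.38 13.  ] cm [-15.93  39.66  -3.65]
```

View pics/s2.png

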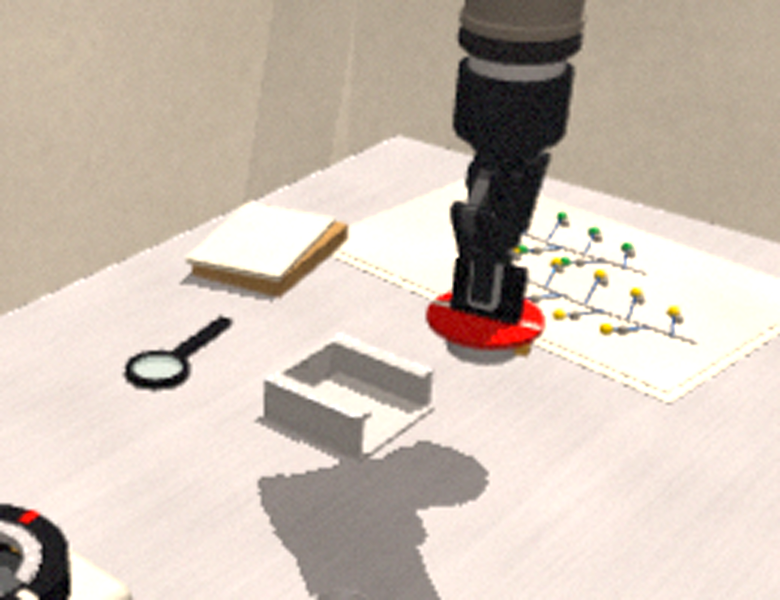

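>>> arm_command(motion=[0, 0, 0, 0, 0, -1.5, 1, 0, 0, 2, -1.2, 3, -3, 1, 0, 0, 4, -2.8, 7, -3.8, 1, 0, 0, 6, -4.6, 11.5, -3.8, 1, 0, 0, 8, -6.4, 16, -3.8, 1, 0, 0, 10, -8.2, 20.5, -3.8, 1, 0, 0, 12, -10, 25, -3.8, 1, 0, 0, 13, -11.8, 29.5, -3.8, 1, 0, 0, 13, -13.6, 34, -3.8, 1, 0, 0, 13, -15, 37.5, -3.8, 1, 0, 0, 13, -15.9, 39.6, -3.8, 1, 0, 0, 13, -15.9, 39.6, -3.8, 1])

```text
time_s: 6.8
eef_pos: [0.5755, 0.1926, 0.1814]
eef_rot: [3.139, 0.0, 3.119]
contact_force: [-0.7, 0.4, -0.7]
opening: 0.0131
grip_force: 58.7
```

>>> arm_command(motion=[0, 0, 0, 0, 0, 0, 1, 0, 0, 0, 0, 0, 0, 1, 0, 0, 0, 0, 0, 0, 1])

```text
time_s: 7.1
eef_pos: [0.5756, 0.1851, 0.182]
eef_rot: [-3.141, -0.0, 3.11]
contact_force: [0.2, 1.3, -1.6]
opening: 0.0133
grip_force: 58.7
```

```bash
python3 -c "
from h import *
show()
rel([.5784,.1865,.185],178.3)
a=snapshot('side');b=snapshot('top');np.savez('side1.npz',**a);np.savez('top1.npz',**b)
f=lambda s,u,v:cv2.resize(s['image'][v:v+130,u:u+130,::-1],None,fx=3,fy=3,interpolation=2)
cv2.imwrite('pics/s3.png',cv2.convertScaleAbs(np.hstack([f(a,150,180),f(b,85,175)]),alpha=1.4))"
```

```text
7.1 [0.5756 0.1851 0.182 ] [-179.97   -0.    178.17] F [ 0.2  1.3 -1.6] T [-0.04  0.01 -0.03] op 0.0133 g 58.7 q [-0.58  0.42  0.22  1.79 -0.11  0.95  1.22]
rotvec [-0.03 -0.   -0.13] cm [-0.27  0.15 -0.3 ]
```

View pics/s3.png

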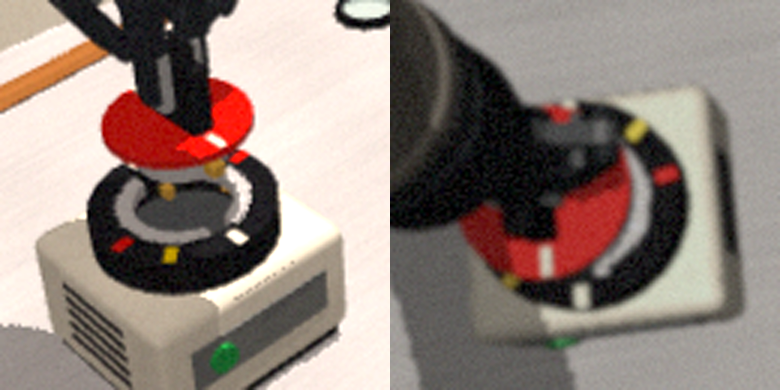

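```bash
cat > m.py <<'E'
from h import *
from scipy.optimize import minimize
def redmask(s,u0,v0,u1,v1):
    im=s["image"].astype(int);m=(im[...,0]>2.5*im[...,1])&(im[...,0]>2.5*im[...,2])&(im[...,0]>50)
    o=np.zeros(m.shape,np.uint8);o[v0:v1,u0:u1]=m[v0:v1,u0:u1]
    n,l,st,_=cv2.connectedComponentsWithStats(o);return (l==1+np.argmax(st[1:,4])).astype(np.uint8)
def disc(s,box,ztop,S=8):
    mk=redmask(s,*box);pts=cv2.findNonZero(mk);H=cv2.convexHull(pts)
    a=np.linspace(0,2*np.pi,80)
    A=np.zeros(mk.shape,np.uint8);cv2.fillConvexPoly(A,H,1)
    A=cv2.resize(A,None,fx=S,fy=S,interpolation=0)
    def cost(c):
        P=np.concatenate([np.c_[c[0]+.043*np.cos(a),c[1]+.043*np.sin(a),0*a+z] for z in(ztop,ztop-.006)])
        p=cv2.projectPoints(P,s["rvec"],s["tvec"],s["K"],None)[0]
        B=np.zeros(A.shape,np.uint8);cv2.fillConvexPoly(B,cv2.convexHull(((p+.5)*S).astype(np.int32)),1);return int((A!=B).sum())/S/S
    c0=np.array(onplane(s,*pts.reshape(-1,2).mean(0),ztop)[:2])
    r=minimize(cost,c0,method="Nelder-Mead",options=dict(initial_simplex=[c0,c0+[.006,0],c0+[0,.006]],xatol=1e-4,fatol=.1))
    return r.x,r.fun
E
python3 - <<'E'
from m import *
s0=dict(np.load("side0.npz"));s1=dict(np.load("side1.npz"));t0=dict(np.load("top0.npz"))
zt=.182+.0183-.030
print("disc side",disc(s1,(170,195,245,245),zt),"tcp",[.5756,.1851])
for s,box in((s0,(160,220,260,280)),(t0,(105,200,195,285))):
    im=s["image"].astype(int);r,g,b=im[...,0],im[...,1],im[...,2]
    for nm,m in(("Y",(r>90)&(g>.65*r)&(b<.5*r)),("R",(r>70)&(g<.45*r)&(b<.45*r))):
        o=np.zeros(m.shape,np.uint8);o[box[1]:box[3],box[0]:box[2]]=m[box[1]:box[3],box[0]:box[2]]
        n,l,st,ce=cv2.connectedComponentsWithStats(o)
        i=[k for k in range(1,n) if st[k,4]>=5];p=[onplane(s,*ce[k],.110)[:2] for k in i]
        print(nm,[(ce[k].round(1).tolist(),int(st[k,4])) for k in i],np.round(p,4).tolist(),np.mean(p,0))
E
```

```text
disc side (array([0.57205103, 0.1887421 ]), np.float64(140.078125)) tcp [0.5756, 0.1851]
Y [([214.2, 229.4], 16), ([205.5, 242.0], 8), ([206.3, 264.4], 26)] [[0.611, 0.1537], [0.5931, 0.1884], [0.5439, 0.2256]] [0.58265068 0.18922252]
R [([229.0, 231.9], 21), ([190.3, 260.9], 26)] [[0.5849, 0.1402], [0.571, 0.2382]] [0.57797161 0.18920786]
Y [([166.4, 218.1], 27), ([125.6, 267.0], 28)] [[0.6124, 0.1508], [0.5445, 0.223]] [0.5784537  0.18692531]
R [([176.6, 232.7], 40), ([116.1, 251.3], 34)] [[0.5859, 0.1374], [0.5719, 0.2357]] [0.57888576 0.18658123]
```

```bash
sed -i 's/def disc(s,box,ztop,S=8):/def disc(s,box,ztop,S=8,ign=()):/; s/    mk=redmask(s,\*box);/    W=np.ones(s["image"].shape[:2],np.uint8)\n    for u0,v0,u1,v1 in ign:W[v0:v1,u0:u1]=0\n    W=cv2.resize(W,None,fx=S,fy=S,interpolation=0)\n    s=dict(s,image=s["image"].copy())\n    for u0,v0,u1,v1 in ign[:1]:s["image"][v0:v1,u0:u1]=0\n    mk=redmask(s,*box);/; s/int((A!=B).sum())/int(((A!=B)*W).sum())/' m.py
python3 - <<'E'
from m import *
s1=dict(np.load("side1.npz"));ig=[(226,230,245,240),(193,195,224,216)]
for zt in(.1693,.1713):print(disc(s1,(170,195,245,245),zt,ign=ig))
mk=redmask(s1,170,195,245,245);print(cv2.boundingRect(mk))
r=disc(s1,(170,195,245,245),.1703,ign=ig)[0]
im=s1["image"][:,:,::-1].copy();im=cv2.resize(im[190:250,165:255],None,fx=8,fy=8,interpolation=2)
a=np.linspace(0,2*np.pi,80)
for z in(.1703,.1643):
    p=cv2.projectPoints(np.c_[r[0]+.043*np.cos(a),r[1]+.043*np.sin(a),0*a+z],s1["rvec"],s1["tvec"],s1["K"],None)[0].reshape(-1,2)
    cv2.polylines(im,[((p-[165,190]+.5)*8).astype(int)],True,(0,255,0))
cv2.imwrite("pics/fit.png",cv2.convertScaleAbs(im,alpha=1.4));print(r)
E
```

```text
(array([0.57670275, 0.18661998]), np.float64(50.046875))
(array([0.5742753 , 0.18810283]), np.float64(56.484375))
(184, 206, 50, 30)
[0.57554535 0.18718646]
```

View pics/fit.png

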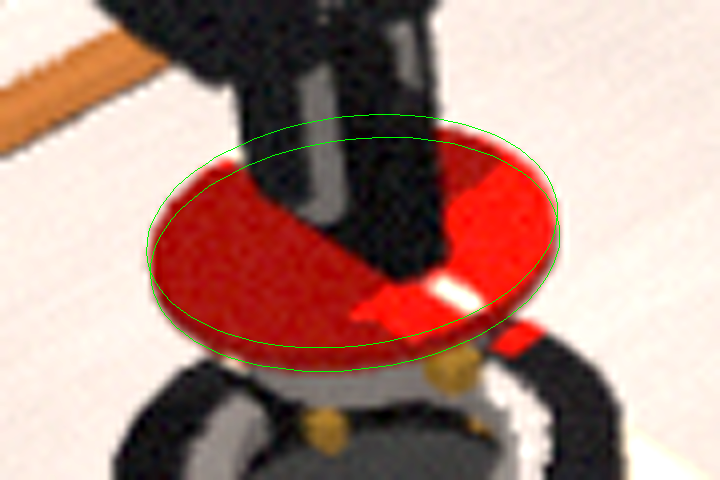

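The disc fit (centre near crop (355,240), lugs at (325,430) and (450,370)) puts the lid about 2 mm short in x and y of the mouth. I correct that and descend.

>>> arm_command(motion=[0, 0, 0, -0.12, 0.11, 0.5, 1, 0, 0, 0, -0.24, 0.22, 1.5, 1, 0, 0, 0, -0.24, 0.22, 2.3, 1, 0, 0, 0, -0.24, 0.22, 2.5, 1, 0, 0, 0, -0.24, 0.22, 2.5, 1, 0, 0, 0, -0.24, 0.22, 2.5, 1])

```text
time_s: 7.8
eef_pos: [0.5781, 0.1888, 0.157]
eef_rot: [-3.142, 0.0, 3.112]
contact_force: [0.6, 0.5, -0.7]
opening: 0.0131
grip_force: 58.7
```

```bash
python3 -c "
from h import *
show()
rel([.578,.1873,.1277],178.3)"
```

```text
7.8 [0.5781 0.1888 0.157 ] [-180.      0.    178.29] F [ 0.6  0.5 -0.7] T [-0.    0.06  0.03] op 0.0131 g 58.7 q [-0.58  0.45  0.21  1.8  -0.11  0.9   1.22]
rotvec [-0.    0.   -0.01] cm [ 0.01 -0.15  2.93]
```

>>> arm_command(motion=[0, 0, 0, 0, -0.13, 0, 1, 0, 0, 0, 0, -0.13, 0.4, 1, 0, 0, 0, 0, -0.13, 0.8, 1, 0, 0, 0, 0, -0.13, 1.1, 1, 0, 0, 0, 0, -0.13, 1.4, 1, 0, 0, 0, 0, -0.13, 1.6, 1, 0, 0, 0, 0, -0.13, 1.6, 1])

```text
time_s: 8.5
eef_pos: [0.5777, 0.1875, 0.1406]
eef_rot: [-3.141, -0.001, 3.112]
contact_force: [0.2, -1.1, -1.0]
opening: 0.013
grip_force: 58.7
```

```bash
python3 -c "
from h import *
show()
rel([.578,.1873,.1277],178.3)"
```

```text
8.5 [0.5777 0.1875 0.1406] [-1.7998e+02 -4.0000e-02  1.7830e+02] F [ 0.2 -1.1 -1. ] T [ 0.04 -0.02  0.06] op 0.013 g 58.7 q [-0.57  0.47  0.2   1.82 -0.12  0.87  1.23]
rotvec [-0.02 -0.04 -0.  ] cm [-0.03 -0.02  1.29]
```

Lugs are below rim level with no contact force. Continuing down.

>>> arm_command(motion=[0, 0, 0, 0, 0, 0.3, 1, 0, 0, 0, 0, 0, 0.6, 1, 0, 0, 0, 0, 0, 0.9, 1, 0, 0, 0, 0, 0, 1.1, 1, 0, 0, 0, 0, 0, 1.2, 1, 0, 0, 0, 0, 0, 1.2, 1])

```text
time_s: 9.1
eef_pos: [0.5779, 0.1875, 0.1289]
eef_rot: [-3.141, -0.0, 3.112]
contact_force: [0.1, 0.3, -1.2]
opening: 0.0132
grip_force: 58.7
```

```bash
python3 -c "
from h import *
show()
rel([.578,.1873,.1277],178.3)"
```

```text
9.1 [0.5779 0.1875 0.1289] [-1.7999e+02 -1.0000e-02  1.7830e+02] F [ 0.1  0.3 -1.2] T [ 0.03 -0.01  0.05] op 0.0132 g 58.7 q [-0.57  0.48  0.2   1.82 -0.12  0.85  1.23]
rotvec [-0.01 -0.01 -0.  ] cm [-0.02 -0.02  0.12]
```

>>> arm_command(motion=[0, 0, 0, 0, 0, 0.1, 1, 0, 0, 0, 0, 0, 0.15, 1, 0, 0, 0, 0, 0, 0.15, 1, 0, 0, 0, 0, 0, 0.15, 1])

```text
time_s: 9.5
eef_pos: [0.578, 0.1876, 0.1277]
eef_rot: [3.141, 0.0, 3.112]
contact_force: [-1.2, -0.7, -0.7]
opening: 0.0131
grip_force: 58.8
```

```bash
python3 -c "
from h import *
show()"
```

```text
9.5 [0.578  0.1876 0.1277] [1.7999e+02 1.0000e-02 1.7830e+02] F [-1.2 -0.7 -0.7] T [-0.04 -0.    0.  ] op 0.0131 g 58.8 q [-0.57  0.49  0.2   1.83 -0.12  0.84  1.23]
```

>>> arm_command(motion=[0, 0, 0, 0, 0, 0.05, 1, 0, 0, 0, 0, 0, 0.1, 1, 0, 0, 0, 0, 0, 0.1, 1, 0, 0, 0, 0, 0, 0.1, 1])

```text
time_s: 9.9
eef_pos: [0.578, 0.1876, 0.1276]
eef_rot: [3.141, 0.0, 3.112]
contact_force: [-3.9, -0.8, 7.7]
opening: 0.0132
grip_force: 60.1
```

```bash
python3 -c "
from h import *
show()
s=snapshot('side');np.savez('side2.npz',**s)
f=lambda s,u,v:cv2.resize(s['image'][v:v+130,u:u+130,::-1],None,fx=4,fy=4,interpolation=2)
cv2.imwrite('pics/s4.png',cv2.convertScaleAbs(f(s,150,180),alpha=1.4))"
```

```text
9.9 [0.578  0.1876 0.1276] [1.7997e+02 1.0000e-02 1.7829e+02] F [-3.9 -0.8  7.7] T [-0.31  0.72 -0.02] op 0.0132 g 60.1 q [-0.57  0.49  0.2   1.83 -0.13  0.84  1.23]
```

View pics/s4.png

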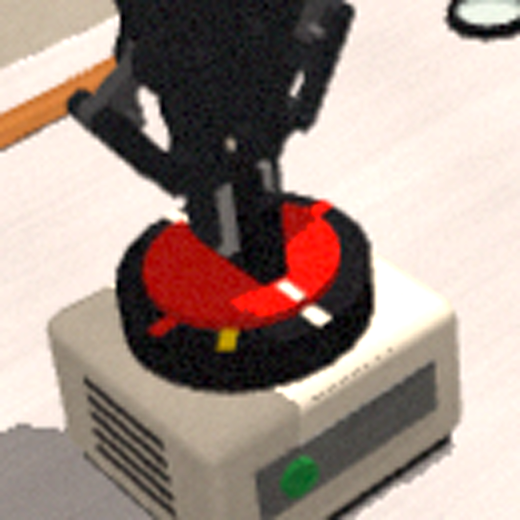

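>>> arm_command(motion=[0, 0, 0, 0, 0, -0.07, 1, 0, 0, 4, 0, 0, -0.07, 1, 0, 0, 8, 0, 0, -0.07, 1, 0, 0, 12, 0, 0, -0.07, 1, 0, 0, 16, 0, 0, -0.07, 1, 0, 0, 20, 0, 0, -0.07, 1, 0, 0, 20, 0, 0, -0.07, 1, 0, 0, 20, 0, 0, -0.07, 1])

```text
time_s: 10.75
eef_pos: [0.5785, 0.1871, 0.1277]
eef_rot: [3.141, 0.001, 2.764]
contact_force: [-0.2, -1.6, 4.3]
opening: 0.0132
grip_force: 59.6
```

```bash
python3 -c "
from h import *
show()"
```

```text
10.75 [0.5785 0.1871 0.1277] [1.7999e+02 6.0000e-02 1.5837e+02] F [-0.2 -1.6  4.3] T [-0.57  0.15 -0.01] op 0.0132 g 59.6 q [-0.63  0.49  0.29  1.83 -0.18  0.84  0.94]
```

Going well; another 25° brings the lid to the yellow marks.

>>> arm_command(motion=[0, 0, 4, 0, 0, 0, 1, 0, 0, 8, 0, 0, 0, 1, 0, 0, 12, 0, 0, 0, 1, 0, 0, 16, 0, 0, 0, 1, 0, 0, 20, 0, 0, 0, 1, 0, 0, 23, 0, 0, 0, 1, 0, 0, 25, 0, 0, 0, 1, 0, 0, 25, 0, 0, 0, 1, 0, 0, 25, 0, 0, 0, 1, 0, 0, 25, 0, 0, 0, 1])

```text
time_s: 11.75
eef_pos: [0.5783, 0.1873, 0.1277]
eef_rot: [3.141, 0.0, 2.328]
contact_force: [-0.3, -1.9, 5.2]
opening: 0.0128
grip_force: 59.7
```

```bash
python3 -c "
from h import *
show()
s=snapshot('side');np.savez('side3.npz',**s)
f=lambda s,u,v:cv2.resize(s['image'][v:v+90,u:u+90,::-1],None,fx=6,fy=6,interpolation=2)
cv2.imwrite('pics/s5.png',cv2.convertScaleAbs(f(s,165,205),alpha=1.4))"
```

```text
11.75 [0.5783 0.1873 0.1277] [1.7997e+02 2.0000e-02 1.3337e+02] F [-0.3 -1.9  5.2] T [-0.42  0.28 -0.03] op 0.0128 g 59.7 q [-0.71  0.51  0.4   1.84 -0.25  0.85  0.56]
```

View pics/s5.png

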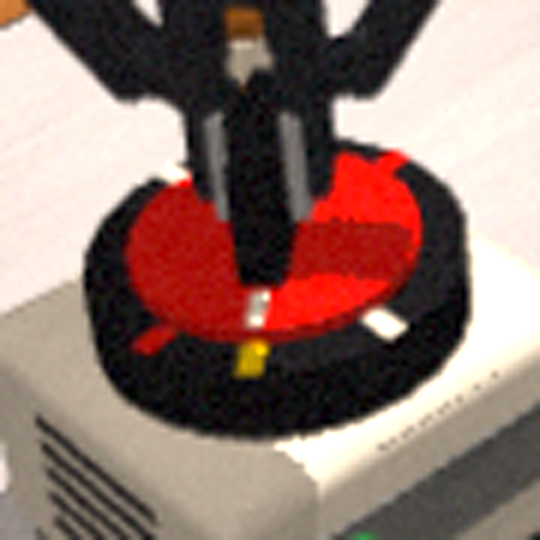

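The stripe (258,308) points at the yellow mark (252,358), the disc is seated and the grip is firm at 60 N. Handing in.

```bash
python3 -c "
from h import *
print(hand_in())"
```

```text
the job is handed in; nothing more can be done
None
```

The lid is fully down in the mill's mouth, twisted 45° clockwise to the yellow marks and still held by its handle at about 60 N; I handed the job in at about 12 s without seeing the verdict, and the follower and catch could not be read directly.

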